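# Hang the work light and hold a press guide pin up in it for checking

## Robot

A 6-joint arm with a two-finger parallel gripper is mounted at the origin on the work surface. World frame = base frame: x ahead of the robot, y to its left, z up, the work surface at z = 0. Lengths are in m, angles in rad, forces in N, time in s.
With the tool pointing down it reaches from about 0.25 to 0.725 m from the base axis. Payload 4 kg.
Tool frame: the origin (TCP) lies between the finger pads; the fingertips stand 11 mm ahead of it and the grasp point (between the pads) lies 8 mm behind it (bot.tip_extent is the distance from the TCP to the fingertips, in m); z points along the fingers, y is the line along which they close (so a half turn about z gives the same grasp; the last joint's range is limited). The gripper opens to 85 mm and grips with 20 to 120 N. Pads are 22 mm wide; open, the fingers measure 114 mm over their backs; the gripper's body (76 mm by 85 mm) begins 54 mm behind the grasp point. The pads swing forward as they close: fully open they stand 13 mm farther back than shut.
Start: joints at [0, 0.241, 0.005, 1.335, 0, 1.571], TCP at [0.5, -0, 0.219] pointing down, gripper open.
Joint ranges: [-2.72, 2.72], [-1.05, 1.87], [-1.09, 1.28], [-1.99, 2.15], [-1.42, 1.44], [-3.14, 3.14]. Speed limits (rad/s): [2.79, 2.79, 3.14, 3.14, 3.14, 3.14].

## Interface

Orientations are given as a unit quaternion [x, y, z, w].
In Python, from workcell import bot gives the robot as it stands. The module is installed in compiled form; this text tells all that it offers.
- The arm moves only by the tool drive_tool, never from a script. Its argument "rows" is a list of rows, each an object of numbers: "dx", "dy", "dz": the shift along the tool's x, y, z in units of 50 mm (1.0 is 50 mm); "wx", "wy", "wz": the turn, a rotation vector about the tool's x, y, z in units of 5 degrees (1.0 is 5 degrees); "hand": the finger opening in mm, from 0 to 85.4. A call has 1 to 20 rows; each row is the pose to reach, as a shift and turn from the pose commanded when the call began, along the tool's axes at that moment; what a row does not reach only later rows make up. A row lasts 1/10 s, in which the tool goes at most 50 mm and 8.59 degrees, less where a joint would pass 70% of its speed; a pose out of reach is approached as far as the arm can. A call with a gripper value outside its range is refused whole. The fingers move at their own pace and stop on an object; the grip force is fixed at half the most. Time passes only in rows, so rows that repeat a pose let the fingers close. It gives the time, the measured TCP pose, the force, the opening and the grip force at its end, in the units of the state.
- bot.get_obs(): the state, without advancing time (a new reading comes with each control period).
- bot.camera(name): name is "scene" or "side" or "wrist"; returns the picture (480x640x3 uint8, red, green, blue); there is no depth.
- bot.get_calibration(name): a dict with "vfov" (degrees; the focal length in pixels is half the picture's height over the tangent of half this angle, whatever the lens; pixels are square), "cx", "cy" (the principal point, pixels), "k1" (the pictures are not rectified: a ray, as slopes to the right and down, at radius r is drawn at 1 + k1 r^2 times it, then the intrinsics apply), "origin" and "rotation" of the camera in the world; the wrist camera has in their place "mount" (4x4, takes a point from camera to tool coordinates, whose origin is the TCP and whose axes are the flange's). Camera axes: x right, y up, looking along -z (the intrinsics and any distortion apply to the point x, -y, -z); pixel columns grow to the right and rows downward; lengths in m; the calibration is good to about 2 mm. A picture is of the moment at which its call begins: read the wrist's pose just before it. get_calibration takes no time and is no camera call.
- bot.job_done(): hands the job in; it is judged then, once.
Trained networks look in the newest picture that a camera, given by its name, has taken for a name from the list of things; names that differ only in an ending like _2 or _b are one class to them, and where a whole thing is asked for, a point or a joint stands for the part that bears it (a point fixed in the world has none). Each returns a list of dicts, best first, with "score" (0 to 1); they miss things now and then, are a little off and sometimes report something else, mostly with a low value. They report only what shows in the picture. A call takes as long as a camera call.
- bot.look_for(camera, thing): "extent" ([centre column, centre row, width, height] in pixels, round what is visible of it).
- bot.outline_of(camera, thing): "region" (480x640 bool, what is visible of it) and "extent" ([centre column, centre row, width, height] in pixels, round what is visible of it).
The state is a dict: "clock": time; "joint_pos": joint angles; "joint_vel": joint speeds; "tau": joint torques, N m; "eef_pos": TCP position; "tool_rot": TCP orientation; "ft_force": force on the tool from outside, world axes, zero at the start; "ft_torque": the same for the moment, N m; "grip_width": finger opening in m; "grasp_force": force on a finger pad.
Only numpy, scipy, OpenCV 4.12 (cv2) and the standard library are available. Lean on these libraries where they do the work, as an engineer would, in place of code of your own. Each camera call takes 0.05 s, during which the arm holds its last target. There are 200 camera calls.

## Task

Hang the yellow work light by its handle on the hook of the steel stand, lit face towards the robot, and let go of it so that it hangs freely. Then draw the guide pin with the red-painted top and flange up out of the press die, turn it level, and finish while still holding it up in the light for checking, about a hand's breadth (10 cm) in front of the middle of the lit face; do not put the pin down. Leave the other guide pin in the die and everything else on the bench where it is.

Things in the scene. Friction and masses are not known exactly. Their poses are not given: they have to be found in the camera images.
- lamp: Cordless flood light, 0.35 kg, balanced under its handle: yellow box 45 (x) x 124 (y) mm, top 78 mm up, on a black foot 50 x 128 mm; lit white face to its -x. Black handle over it: posts at y = -59 and +59 mm (54 mm inside) and a level bar along y, 12 x 12 mm, axis 136 mm up (52 mm open below). Starts standing, lit face roughly towards the robot. Origin: centre of the foot's underside; z up.
- lamp_bar (a point): Middle of the lamp's handle bar, on its axis, 136 mm above the foot; axes as the lamp's. This middle goes over the hook. The bar can be pinched beside it, 32 mm along y, fingers closing along the lamp's x.
- lamp_lens (a point): Centre of the lamp's lit face, 45 mm above its foot and 91 mm below the bar's axis; the light shines along its -x (axes as the lamp's).
- stand: Steel stand, fixed: base plate 110 mm square, 25 mm square post 299 mm tall, with a hook of 8 mm round bar that points to the stand's own -x. Origin: under the post's centre.
- hook_seat (a point): Where the bar's middle lies when hung: 85 mm to the stand's -x from the post's axis, 270 mm above the bench (10 mm above the hook's axis); axes as the stand's. The seat is 18 mm long in x; beyond it to -x the hook turns up, its tip 25 mm out, top 12 mm above this point; towards the post it rises 8 mm. The bar hangs across it, along the stand's y.
- die: Lower half of a press die, fixed: aluminium block 170 (x) x 300 (y) x 45 mm high; in the middle a steel domed former, 124 mm across, top 84 mm above the bench; guide-pin bushes at y = -115 and +115 mm: blind upright holes 19.5 mm wide, 36 mm deep. Origin: centre of the underside.
- pin_red: Steel guide pin to check, 0.25 kg, loose in either bush: spigot 18 mm across, 30 mm long, down in the bush; flange 34 mm across, 8 mm thick, on the die's top; above it a shaft 18 mm across, ending 83 mm above the flange's underside. Flange and top 13 mm are red. Origin: on the axis at the flange's underside, 45 mm above the bench; z to the red top. Lifts freely, clear after 30 mm.
- pin_red_shaft (a point): Point on the red pin's axis at the lower shaft, 36 mm above the flange's underside, 13 mm above the centre of mass: the place to grip, and the place to bring into the light.
- pin_plain: The other guide pin, same shape and size but all bare steel, in the die's other bush. It stays there.
- blank_a: Unfired clay blank, upside-down bowl (grey dome, 104 mm across, 34 mm high) on the ware board; origin under its centre. Bystander.
- blank_b: A second clay blank like blank_a, on the same ware board. Bystander.
- squeeze_bottle: Tan squeeze bottle with a white cap, 58 mm across, 170 mm tall, standing; origin under its centre. Bystander.
- bowl: Pink plastic bowl, 120 mm across, 55 mm high; origin under its centre. Bystander.
- knife: Trimming knife lying flat, wooden handle to its -x and thin blade to its +x, about 195 mm long, 19 mm high; origin under it near the middle. Bystander.
- wrench: Steel spanner lying flat, 180 mm long along its x axis; origin under it. Bystander.

How it is judged:
By the outcome, as a careful person would: the job done as asked, in the order asked, and still so for the second after the job is handed in, while the arm keeps its last pose, push and grip.
It also fails if it takes over 58 s, if anything falls off the work surface, if the arm or the gripper's body presses on something with over 40 N, if the wrist force passes 120 N, or if a joint passes its speed limit or range.

## Working session

There is one attempt and no reset: what is moved stays moved. The work goes in short steps, Python scripts to look and compute and a tool call to move; the robot and the scene stay as the last step left them, time stands still between calls to the robot, and variables do not carry over. Pictures are saved under pics/ and viewed, at most 10 in all, crops included, and the job is handed in when it is done.

Besides the shell and the picture viewer there is one more tool, called as name(argument=value, ...) on one line, values as JSON. drive_tool: Moves the arm, as the interface text tells. Its arguments: {"type":"object","properties":{"rows":{"type":"array","items":{"type":"object","properties":{"dx":{"type":"number"},"dy":{"type":"number"},"dz":{"type":"number"},"wx":{"type":"number"},"wy":{"type":"number"},"wz":{"type":"number"},"hand":{"type":"number"}}}}},"required":["rows"]}

```bash
mkdir -p pics; cat > h.py <<'E'
import numpy as np, cv2
from scipy.spatial.transform import Rotation as R
from workcell import bot
def cam(n):
    c=bot.get_calibration(n)
    if 'mount' in c:
        o=bot.get_obs(); T=np.eye(4); T[:3,:3]=R.from_quat(o['tool_rot']).as_matrix(); T[:3,3]=o['eef_pos']
        T=T@np.array(c['mount']); c['origin']=T[:3,3]; c['rotation']=T[:3,:3]
    return c
def ray(c,u,v):
    f=240/np.tan(np.radians(c['vfov'])/2)
    d=np.array([(u-c['cx'])/f,(v-c['cy'])/f]); s=d.copy()
    for _ in range(20): s=d/(1+c['k1']*(s@s))
    r=np.array(c['rotation'])@np.array([s[0],-s[1],-1.]); return np.array(c['origin']),r/np.linalg.norm(r)
def onz(c,u,v,z):
    o,d=ray(c,u,v); return o+d*(z-o[2])/d[2]
def proj(c,P):
    f=240/np.tan(np.radians(c['vfov'])/2)
    p=(np.atleast_2d(P)-np.array(c['origin']))@np.array(c['rotation'])
    s=np.c_[p[:,0]/-p[:,2],-p[:,1]/-p[:,2]]; k=1+c['k1']*(s**2).sum(1,keepdims=True)
    return s*k*f+[c['cx'],c['cy']]
def tri(rays):
    A=sum(np.eye(3)-np.outer(d,d) for o,d in rays); b=sum((np.eye(3)-np.outer(d,d))@o for o,d in rays)
    return np.linalg.solve(A,b)
def save(n,img): cv2.imwrite(f'pics/{n}.png',img[:,:,::-1])
E
python3 - <<'E'
from h import *
for n in ['scene','side','wrist']:
    c=cam(n); save(n,bot.camera(n)); print(n,{k:np.round(v,3).tolist() for k,v in c.items()})
    for t in ['lamp','stand','die','pin_red','pin_plain','squeeze_bottle','bowl']:
        print(t,[(round(r['score'],2),np.round(r['extent']).tolist()) for r in bot.look_for(n,t)[:2]])
print(bot.get_obs())
E
```

```text
scene {'vfov': 57.947, 'cx': 320.255, 'cy': 241.106, 'k1': -0.091, 'origin': [0.912, 0.839, 0.842], 'rotation': [0.115, 0.436, 0.87, 0.2]}
lamp [(0.74, [369.0, 313.0, 56.0, 71.0]), (0.47, [304.0, 237.0, 8.0, 23.0])]
stand [(0.76, [270.0, 312.0, 74.0, 132.0])]
die []
pin_red [(0.64, [268.0, 203.0, 8.0, 28.0]), (0.45, [217.0, 282.0, 35.0, 26.0])]
pin_plain [(0.67, [306.0, 236.0, 9.0, 24.0])]
squeeze_bottle [(0.78, [386.0, 416.0, 33.0, 69.0]), (0.38, [371.0, 313.0, 55.0, 76.0])]
bowl [(0.83, [311.0, 397.0, 57.0, 53.0])]
side {'vfov': 47.949, 'cx': 312.267, 'cy': 238.718, 'k1': -0.161, 'origin': [0.047, -0.848, 0.78], 'rotation': [0.486, -0.116, -0.206, 0.841]}
lamp [(0.69, [256.0, 260.0, 45.0, 71.0])]
stand [(0.79, [364.0, 218.0, 53.0, 120.0])]
die [(0.92, [374.0, 389.0, 165.0, 142.0])]
pin_red [(0.97, [412.0, 395.0, 18.0, 42.0])]
pin_plain [(0.72, [335.0, 328.0, 16.0, 42.0])]
squeeze_bottle [(0.72, [266.0, 198.0, 23.0, 56.0])]
bowl [(0.65, [321.0, 227.0, 30.0, 33.0])]
wrist {'vfov': 68.969, 'cx': 317.837, 'cy': 240.975, 'k1': -0.056, 'mount': [[-0.001, 0.947, 0.322, 0.083], [1.0, 0.001
[... 459 characters left out ...]
ray([ 1.88255514e-05,  2.40597616e-01,  5.01304027e-03,  1.33517692e+00,
       -2.07836625e-05,  1.57079027e+00]), 'joint_vel': array([-1.12389676e-04, -2.08989365e-03, -4.74248139e-04,  1.44006240e-03,
       -7.88298121e-05,  1.32454537e-04]), 'tau': array([-4.26114211e-04, -3.72222626e+01,  2.52690893e+01,  1.32650319e-03,
       -3.48874585e-05,  1.36832787e-05]), 'eef_pos': array([5.00015649e-01, 2.84335460e-06, 2.18712643e-01]), 'tool_rot': array([7.07097985e-01, 7.07115577e-01, 4.96603104e-06, 1.96621425e-05]), 'ft_force': array([-0.05879331, -0.01640456,  0.29099653]), 'ft_torque': array([-0.01196761,  0.05480016, -0.04488642]), 'grasp_force': 0.0, 'grip_width': 0.08537428414000615}
```

```bash
sed -i "s|^    return c$|    c['rotation']=np.array(c['rotation']); c['rotation']=R.from_quat(c['rotation']).as_matrix() if c['rotation'].ndim==1 else c['rotation']\n    return c|" h.py
python3 - <<'E'
import cv2
a=cv2.imread('pics/scene.png')[140:480,170:490];b=cv2.imread('pics/side.png')[100:480,200:520]
cv2.imwrite('pics/scene_c.png',cv2.resize(a,None,fx=1.75,fy=1.75,interpolation=3));cv2.imwrite('pics/side_c.png',cv2.resize(b,None,fx=1.575,fy=1.575,interpolation=3))
E
```

```text
(no output)
```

View pics/scene_c.png

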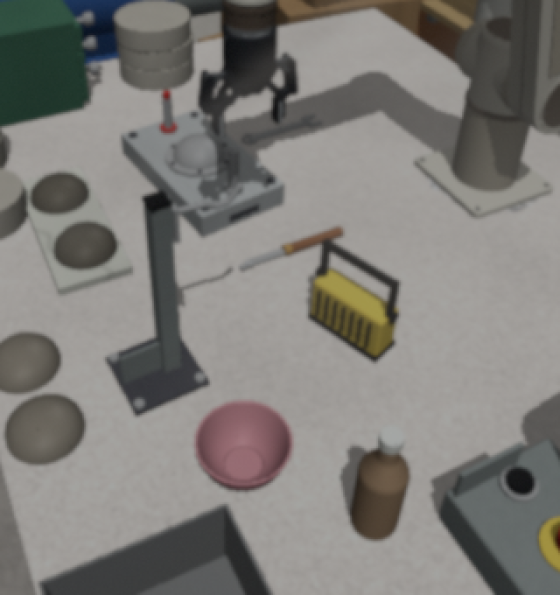

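View pics/side_c.png

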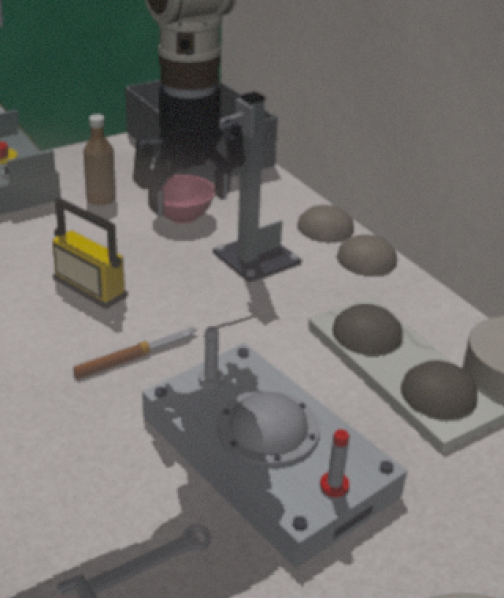

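```bash
cat > fit.py <<'E'
from h import *
from scipy.optimize import minimize
def box(x0,x1,y0,y1,z0,z1): return np.array([[x,y,z] for x in(x0,x1) for y in(y0,y1) for z in(z0,z1)])
def cyl(r,z0,z1,n=24):
    t=np.linspace(0,2*np.pi,n,False); return np.array([[r*np.cos(a),r*np.sin(a),z] for z in(z0,z1) for a in t])
M={'lamp':[box(-.0225,.0225,-.062,.062,0,.078),box(-.025,.025,-.064,.064,0,.01),box(-.006,.006,-.064,-.054,.07,.142),box(-.006,.006,.054,.064,.07,.142),box(-.006,.006,-.064,.064,.130,.142)],
'stand':[box(-.055,.055,-.055,.055,0,.006),box(-.0125,.0125,-.0125,.0125,0,.299),box(-.094,0,-.004,.004,.256,.264),box(-.114,-.104,-.004,.004,.256,.282)],
'pin_red':[cyl(.017,.045,.053),cyl(.009,.045,.128)]}
M['pin_plain']=M['pin_red']
def pts(b,p): 
    c,s=np.cos(p[2]),np.sin(p[2]); return np.c_[b[:,0]*c-b[:,1]*s+p[0],b[:,0]*s+b[:,1]*c+p[1],b[:,2]]
def rend(c,name,p,S=4):
    m=np.zeros((480*S,640*S),np.uint8)
    for b in M[name]:
        q=cv2.convexHull(((proj(c,pts(b,p))+.5)*S*16).astype(np.int32)); cv2.fillConvexPoly(m,q,1,shift=4)
    return cv2.resize(m.astype(np.float32),(640,480),interpolation=cv2.INTER_AREA)
def fit(name,views,p0,yaws=(0,)):
    # views: list (cam,mask)
    def f(p):
        e=0
        for c,m in views:
            r=rend(c,name,p); e+=1-np.minimum(r,m).sum()/np.maximum(r,m).sum()
        return e/len(views)
    best=None
    for y in yaws:
        s=np.array([[0,0,0],[.015,0,0],[0,.015,0],[0,0,.25]])+[p0[0],p0[1],y]
        r=minimize(f,s[0],method='Nelder-Mead',options=dict(initial_simplex=s,xatol=2e-4,fatol=1e-4,maxiter=90))
        if best is None or r.fun<best.fun: best=r
    return best.x,best.fun
E
python3 - <<'E'
from fit import *
C={n:cam(n) for n in['scene','side']}
for n in C: bot.camera(n)
for t,yaws in [('lamp',(-.5,0,.5)),('stand',(-.8,-.4,0,.4,.8)),('pin_red',(0,)),('pin_plain',(0,))]:
    v=[];rs=[]
    for n in C:
        o=bot.outline_of(n,t)
        if o:
            v.append((C[n],o[0]['region'].astype(np.float32))); e=o[0]['extent']; rs.append(ray(C[n],e[0],e[1])); print(t,n,o[0]['score'],np.round(e,1))
    p0=tri(rs) if len(rs)>1 else onz(C['side'],*e[:2],.06); x,fv=fit(t,v,p0[:2],yaws); print(t,np.round(p0,3),np.round(x,4),round(fv,3))
    for vv in v: print('  single',np.round(fit(t,[vv],x[:2],(x[2],))[0],4))
E
```

```text
lamp scene 0.71 [371.  312.1  52.2  73.5]
lamp side 0.82 [255.8 260.2  46.1  69.1]
lamp [0.439 0.224 0.065] [0.4355 0.2227 0.3511] 0.068
  single [0.436  0.2221 0.3454]
  single [0.4356 0.2234 0.3527]
stand scene 0.97 [268.2 311.4  76.  130.7]
stand side 0.8 [363.7 219.6  51.8 117.4]
stand [0.703 0.171 0.136] [0.7016 0.1709 0.1032] 0.275
  single [0.7016 0.1709 0.103 ]
  single [0.7104 0.1817 0.3565]
pin_red scene 0.72 [266.1 205.3   7.1  28.2]
pin_red side 0.96 [413.5 395.1  18.3  42.1]
pin_red [ 0.505 -0.337  0.078] [ 0.5069 -0.3363  0.1729] 0.163
  single [ 0.5074 -0.335   0.1782]
  single [ 0.5065 -0.3372  0.1468]
pin_plain scene 0.7 [267.9 204.1   9.7  27.6]
pin_plain side 0.66 [333.5 327.8  14.   38.9]
pin_plain [ 0.486 -0.198  0.148] [ 0.4863 -0.1979  0.    ] 1.0
  single [ 0.4863 -0.1979  0.    ]
  single [ 0.4863 -0.1979  0.    ]
```

drive_tool(rows=[{"dx": 1, "dy": -0.3, "wz": -1.3}, {"dx": 2, "dy": -0.6, "wz": -2.7}, {"dx": 3, "dy": -0.8, "wz": -4}, {"dx": 3.85, "dy": -1.07, "wz": -4}, {"dx": 3.85, "dy": -1.07, "wz": -4}])

```text
invalid input at $.rows[0]: expected keys dx, dy, dz, wx, wy, wz, hand
```

```bash
python3 - <<'E'
from fit import *
C={n:cam(n) for n in['scene','side','wrist']}
for n in C: save('b_'+n,bot.camera(n))
o=bot.outline_of('wrist','lamp'); print('lamp wrist',[(r['score'],np.round(r['extent'])) for r in o[:2]])
if o: print(fit('lamp',[(C['wrist'],o[0]['region'].astype(np.float32))],(.4355,.2227),(.35,)))
v=[]
for n in ['scene','side']:
    o=bot.outline_of(n,'stand'); print(n,o[0]['score'],np.round(o[0]['extent'],1)); v.append((C[n],o[0]['region'].astype(np.float32)))
for s in [v,v[:1],v[1:]]: print('stand',fit('stand',s,(.705,.173),(-.7,-.3,.1,.5)))
v=[]
for t in ['pin_plain','pin_red']:
  for n in ['scene','side']:
    for r in bot.look_for(n,t)[:2]: print(t,n,round(r['score'],2),np.round(r['extent'],1),np.round(onz(C[n],r['extent'][0],r['extent'][1],.087),3))
w=np.zeros((480,640,3),np.uint8)
a=cv2.imread('pics/b_side.png')[120:320,290:440];b=cv2.imread('pics/b_scene.png')[230:400,200:400]
k=np.hstack([cv2.resize(a,(400,533)),cv2.resize(b,(400,340)) if 0 else cv2.copyMakeBorder(cv2.resize(b,(400,340)),0,193,0,0,0)])
cv2.imwrite('pics/b_k.png',k); print(bot.get_obs()['clock'],bot.get_obs()['eef_pos'])
E
```

```text
lamp wrist [(0.73, array([261.,  24.,  71.,  46.]))]
(array([0.4359832 , 0.22282116, 0.37589789]), np.float64(0.039977967739105225))
scene 0.76 [268.6 312.4  75.5 131.5]
side 0.58 [362.  218.1  49.7 116. ]
stand (array([0.70187376, 0.17156595, 0.09272302]), np.float64(0.27040183544158936))
stand (array([0.700862  , 0.17031925, 0.10294129]), np.float64(0.24172967672348022))
stand (array([0.71127119, 0.18441859, 0.3494259 ]), np.float64(0.267855167388916))
pin_plain scene 0.66 [303.9 238.4  10.6  22.9] [ 0.473 -0.101  0.087]
pin_plain side 0.6 [334.9 326.8  16.   41. ] [ 0.472 -0.117  0.087]
pin_red scene 0.54 [266.3 206.4   7.4  27.3] [ 0.51  -0.315  0.087]
pin_red side 0.67 [410.8 396.9  19.2  43.1] [ 0.494 -0.345  0.087]
pin_red side 0.23 [285.7 457.   91.4  45.3] [ 0.25  -0.357  0.087]
2.2 [5.00010318e-01 1.06461820e-05 2.18701967e-01]
```

View pics/b_k.png

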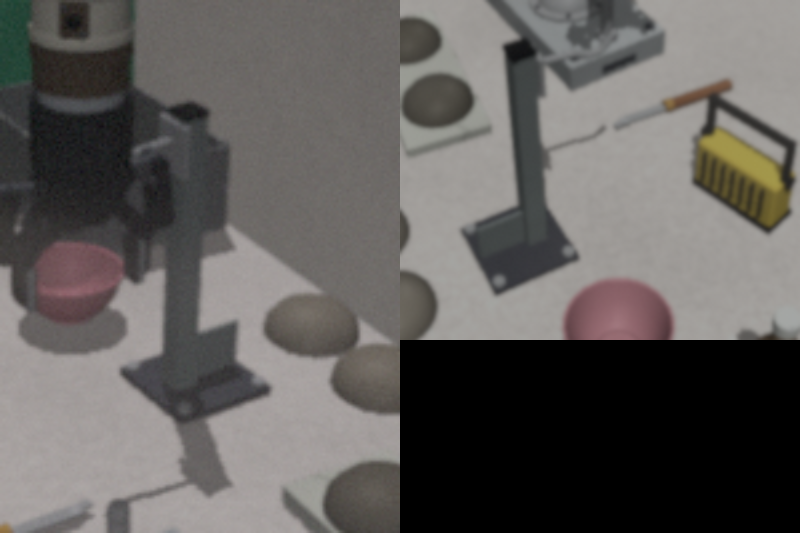

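View pics/b_wrist.png

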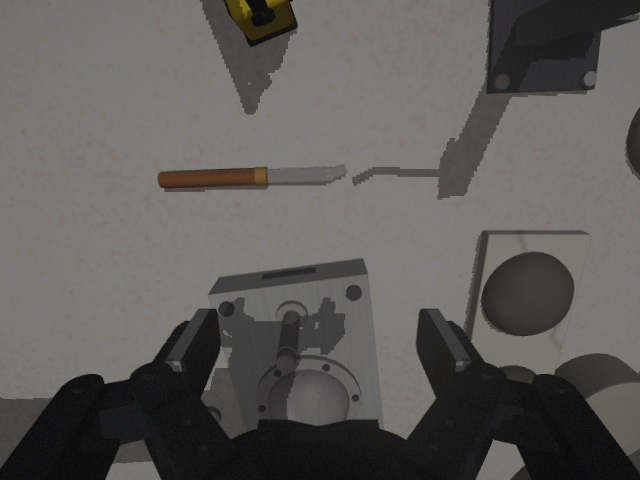

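drive_tool(rows=[{"dx": 1, "dy": -0.3, "dz": 0, "wx": 0, "wy": 0, "wz": -1.4, "hand": 60}, {"dx": 2, "dy": -0.6, "dz": 0, "wx": 0, "wy": 0, "wz": -2.8, "hand": 60}, {"dx": 3, "dy": -0.85, "dz": 0, "wx": 0, "wy": 0, "wz": -4.1, "hand": 60}, {"dx": 3.85, "dy": -1.07, "dz": 0, "wx": 0, "wy": 0, "wz": -4.1, "hand": 60}, {"dx": 3.85, "dy": -1.07, "dz": 0, "wx": 0, "wy": 0, "wz": -4.1, "hand": 60}])

```text
clock: 2.7
eef_pos: [0.4449, 0.1977, 0.2188]
tool_rot: [0.566, 0.824, 0.001, -0.001]
ft_force: [0.5, -0.0, -0.2]
grip_width: 0.0601
grasp_force: 0.0
```

```bash
python3 - <<'E'
from fit import *
C={n:cam(n) for n in['scene','side','wrist']}
for n in C: save('c_'+n,bot.camera(n))
o=bot.outline_of('wrist','lamp'); print('lamp wrist',[(r['score'],np.round(r['extent'])) for r in o[:2]])
if o: print(fit('lamp',[(C['wrist'],o[0]['region'].astype(np.float32))],(.4355,.2227),(.36,)))
v=[]
for n in C:
    o=bot.outline_of(n,'stand'); 
    if o: print(n,o[0]['score'],np.round(o[0]['extent'],1)); v.append((C[n],o[0]['region'].astype(np.float32)))
for s in [v]+[[x] for x in v]: print('stand',fit('stand',s,(.703,.172),(-.3,.1,.4)))
a=cv2.imread('pics/c_side.png')[120:300,300:420];b=cv2.imread('pics/c_scene.png')[230:380,210:350]
w=cv2.resize(cv2.imread('pics/c_wrist.png'),(533,400))
cv2.imwrite('pics/c_k.png',np.hstack([np.vstack([cv2.resize(a,(200,300)),cv2.resize(b,(200,214))]),cv2.copyMakeBorder(w,0,114,0,0,0)]))
print(bot.get_obs()['clock'],bot.get_obs()['eef_pos'])
E
```

```text
lamp wrist [(0.89, array([321., 195.,  62., 189.]))]
(array([0.43470811, 0.22777194, 0.35845571]), np.float64(0.07837587594985962))
scene 0.92 [268.6 310.6  71.5 130.8]
side 0.9 [356.9 219.9  65.5 118.6]
wrist 0.72 [552.6 349.8 174.7 204.3]
stand (array([0.70598535, 0.17739833, 0.13697767]), np.float64(0.2342807501554489))
stand (array([0.70101432, 0.17059123, 0.08831247]), np.float64(0.24649518728256226))
stand (array([0.7107088 , 0.18421844, 0.1463205 ]), np.float64(0.2419312596321106))
stand (array([0.72037755, 0.17399084, 0.08089002]), np.float64(0.10078197717666626))
3.05 [0.4469581  0.19116914 0.21870509]
```

View pics/c_k.png

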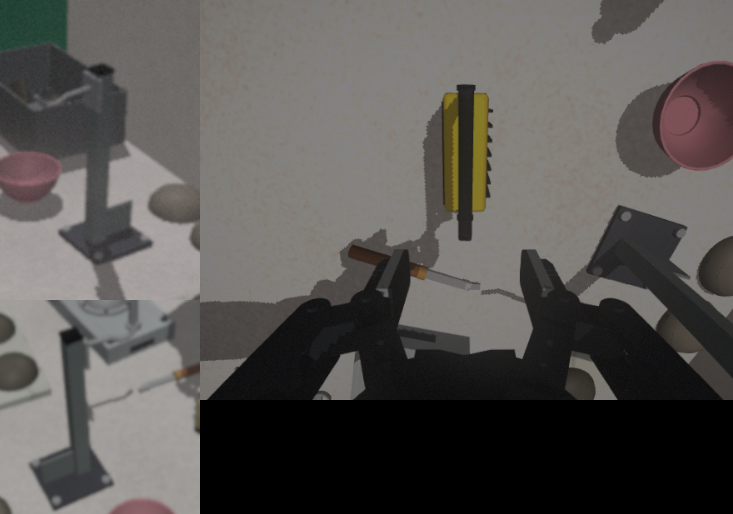

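```bash
python3 - <<'E'
from fit import *
C={n:cam(n) for n in['scene','side','wrist']}
for n in C: save('d_'+n,bot.camera(n))
print(bot.get_obs()['eef_pos'],bot.get_obs()['joint_vel'].round(3))
print('top',tri([ray(C['side'],358.2,162),ray(C['scene'],259,255.2)]),onz(C['side'],358.2,162,.299),onz(C['scene'],259,255.2,.299))
m=bot.outline_of('wrist','lamp')[0]['region'].astype(np.float32)
print('lamp',fit('lamp',[(C['wrist'],m)],(.4355,.2227),(.36,)))
M['stand']+= [box(.0125,.05,-.003,.003,0,.045)]
v=[]
for n in C:
    o=bot.outline_of(n,'stand'); 
    if o: v.append((C[n],o[0]['region'].astype(np.float32)))
for s in [v]+[[x] for x in v]: 
    r=fit('stand',s,(.706,.175),(0,.2)); print('stand',r)
# overlay
x=fit('stand',v,(.706,.175),(0,.2))[0]; out=[]
for n,(u0,v0,u1,v1) in zip(['scene','side'],[(205,230,355,390),(290,130,440,290)]):
    im=cv2.imread(f'pics/d_{n}.png'); S=5
    a=cv2.resize(im[v0:v1,u0:u1],None,fx=2.66,fy=3,interpolation=3)
    for b in M['stand']:
        h=cv2.convexHull((((proj(C[n],pts(b,x))+.5-[u0,v0])*[2.66,3])).astype(np.int32)); cv2.polylines(a,[h],True,(0,255,0),1)
    out.append(a)
cv2.imwrite('pics/d_k.png',np.hstack(out))
E
```

```text
[0.44688015 0.19147912 0.21872699] [ 0.006  0.001 -0.     0.001  0.001 -0.002]
top [0.69924714 0.17342101 0.29437774] [0.68992225 0.16368993 0.299     ] [0.70316776 0.17712227 0.299     ]
lamp (array([0.43577055, 0.2231633 , 0.35679572]), np.float64(0.07730120420455933))
stand (array([0.70395443, 0.17256734, 0.13357527]), np.float64(0.2344023585319519))
stand (array([0.70199339, 0.17072655, 0.10230198]), np.float64(0.26429349184036255))
stand (array([0.70828849, 0.18025891, 0.13076564]), np.float64(0.21247822046279907))
stand (array([0.72155788, 0.16816482, 0.10441809]), np.float64(0.08543795347213745))
```

View pics/d_k.png

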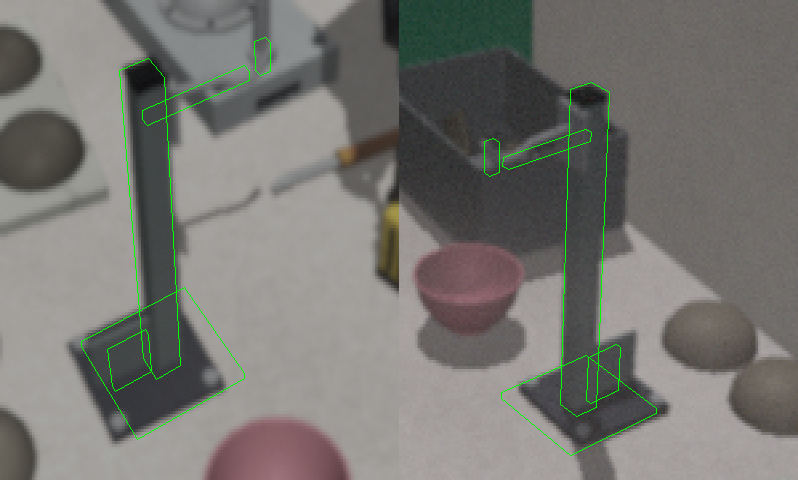

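```bash
python3 - <<'E'
from fit import *
C={n:cam(n) for n in['scene','side','wrist']}
v=[]
for n in C:
    bot.camera(n); o=bot.outline_of(n,'stand'); v.append((C[n],o[0]['region'].astype(np.float32)))
best=[]
for o in (0,.01,.02,.03,.04):
    M['stand']=[box(-.055+o,.055+o,-.055,.055,0,.008),box(-.0125,.0125,-.0125,.0125,0,.299),box(-.07,0,-.004,.004,.260,.268),box(-.096,-.07,-.004,.004,.256,.264),box(-.114,-.104,-.004,.004,.256,.282),box(.0125,.055+o-.005,-.003,.003,0,.045)]
    r=fit('stand',v[:2],(.703,.173),(0.05,.2)); best.append((r[1],o,r[0])); print(o,r)
    print('  ',[fit('stand',[q],r[0][:2],(r[0][2],)) for q in v])
f,o,x=min(best,key=lambda t:t[0])
M['stand'][0]=box(-.055+o,.055+o,-.055,.055,0,.008); out=[]
for n,(u0,v0,u1,v1) in zip(['scene','side'],[(205,230,355,390),(290,130,440,290)]):
    a=cv2.resize(cv2.imread(f'pics/d_{n}.png')[v0:v1,u0:u1],None,fx=2.66,fy=3,interpolation=3)
    for b in M['stand'][:5]:
        h=cv2.convexHull((((proj(C[n],pts(b,x))+.5-[u0,v0])*[2.66,3])).astype(np.int32)); cv2.polylines(a,[h],True,(0,255,0),1)
    out.append(np.clip(a.astype(int)*1.6,0,255).astype(np.uint8))
cv2.imwrite('pics/e_k.png',np.hstack(out))
E
```

```text
Traceback (most recent call last):
IndexError: list index out of range
```

```bash
python3 - <<'E'
from fit import *
C={n:cam(n) for n in['scene','side']}
v=[]
for n in C:
    o=[]
    while not o: bot.camera(n); o=bot.outline_of(n,'stand')
    v.append((C[n],o[0]['region'].astype(np.float32)))
best=[]
for o in (0,.01,.02,.03,.04):
    M['stand']=[box(-.055+o,.055+o,-.055,.055,0,.008),box(-.0125,.0125,-.0125,.0125,0,.299),box(-.07,0,-.004,.004,.260,.268),box(-.096,-.07,-.004,.004,.256,.264),box(-.114,-.104,-.004,.004,.256,.282),box(.0125,.055+o-.005,-.003,.003,0,.045)]
    r=fit('stand',v[:2],(.703,.173),(0.05,.2)); best.append((r[1],o,r[0])); print(o,r)
    print('  ',[fit('stand',[q],r[0][:2],(r[0][2],)) for q in v])
f,o,x=min(best,key=lambda t:t[0])
M['stand'][0]=box(-.055+o,.055+o,-.055,.055,0,.008); out=[]
for n,(u0,v0,u1,v1) in zip(['scene','side'],[(205,230,355,390),(290,130,440,290)]):
    a=cv2.resize(cv2.imread(f'pics/d_{n}.png')[v0:v1,u0:u1],None,fx=2.66,fy=3,interpolation=3)
    for b in M['stand'][:5]:
        h=cv2.convexHull((((proj(C[n],pts(b,x))+.5-[u0,v0])*[2.66,3])).astype(np.int32)); cv2.polylines(a,[h],True,(0,255,0),1)
    out.append(np.clip(a.astype(int)*1.6,0,255).astype(np.uint8))
cv2.imwrite('pics/e_k.png',np.hstack(out)); print(bot.get_obs()['clock'])
E
```

```text
0 (array([0.70175549, 0.17245617, 0.08661541]), np.float64(0.23707658052444458))
   [(array([0.70115928, 0.17110657, 0.0923288 ]), np.float64(0.22716176509857178)), (array([0.70885625, 0.18273497, 0.13236947]), np.float64(0.2287764549255371))]
0.01 (array([0.70158075, 0.17224519, 0.08761562]), np.float64(0.17236393690109253))
   [(array([0.70115942, 0.17115247, 0.08956092]), np.float64(0.1497279405593872)), (array([0.70543064, 0.17679928, 0.05812219]), np.float64(0.17817598581314087))]
0.02 (array([0.7005315 , 0.17108114, 0.08505713]), np.float64(0.11362674832344055))
   [(array([0.70025266, 0.17012344, 0.08289626]), np.float64(0.07786989212036133)), (array([0.70291364, 0.17433224, 0.05540648]), np.float64(0.13574594259262085))]
0.03 (array([0.6992357 , 0.17019937, 0.10626319]), np.float64(0.1557028591632843))
   [(array([0.69916257, 0.16928411, 0.10024383]), np.float64(0.14376378059387207)), (array([0.69998508, 0.17114331, 0.12532576]), np.float64(0.1635056734085083))]
0.04 (array([0.69937625, 0.16999203, 0.11210813]), np.float64(0.2129402756690979))
   [(array([0.69938354, 0.16939549, 0.10208036]), np.float64(0.20593136548995972)), (array([0.69987112, 0.17129092, 0.13667627]), np.float64(0.2154078483581543))]
3.9
```

View pics/e_k.png

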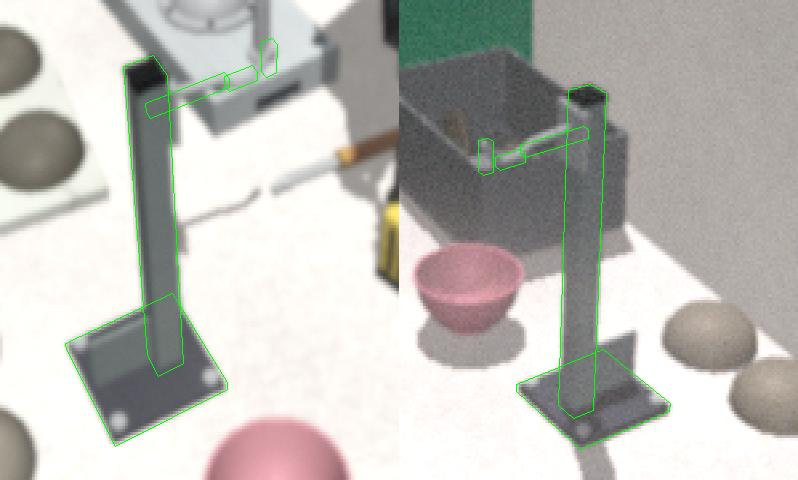

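drive_tool(rows=[{"dx": 0, "dy": 0, "dz": 0.7, "wx": 0, "wy": 0, "wz": 0, "hand": 60}, {"dx": 0, "dy": 0, "dz": 1.4, "wx": 0, "wy": 0, "wz": 0, "hand": 60}, {"dx": 0, "dy": 0, "dz": 1.83, "wx": 0, "wy": 0, "wz": 0, "hand": 60}, {"dx": 0, "dy": 0, "dz": 1.83, "wx": 0, "wy": 0, "wz": 0, "hand": 60}, {"dx": 0, "dy": 0, "dz": 1.83, "wx": 0, "wy": 0, "wz": 0, "hand": 30}, {"dx": 0, "dy": 0, "dz": 1.83, "wx": 0, "wy": 0, "wz": 0, "hand": 5}, {"dx": 0, "dy": 0, "dz": 1.83, "wx": 0, "wy": 0, "wz": 0, "hand": 5}, {"dx": 0, "dy": 0, "dz": 1.83, "wx": 0, "wy": 0, "wz": 0, "hand": 5}, {"dx": 0, "dy": 0, "dz": 1.83, "wx": 0, "wy": 0, "wz": 0, "hand": 5}, {"dx": 0, "dy": 0, "dz": 1.83, "wx": 0, "wy": 0, "wz": 0, "hand": 5}])

```text
clock: 4.9
eef_pos: [0.4473, 0.1928, 0.1288]
tool_rot: [0.57, 0.822, 0.001, 0.001]
ft_force: [-1.3, -0.5, 6.6]
grip_width: 0.0066
grasp_force: 58.8
```

drive_tool(rows=[{"dx": 0, "dy": 0, "dz": -0.2, "wx": 0, "wy": 0, "wz": 0, "hand": 5}, {"dx": 0, "dy": 0, "dz": -0.5, "wx": 0, "wy": 0, "wz": 0, "hand": 5}, {"dx": 0, "dy": 0, "dz": -0.8, "wx": 0, "wy": 0, "wz": 0, "hand": 5}, {"dx": 0, "dy": 0, "dz": -0.8, "wx": 0, "wy": 0, "wz": 0, "hand": 5}, {"dx": 0, "dy": 0, "dz": -0.8, "wx": 0, "wy": 0, "wz": 0, "hand": 5}])

```text
clock: 5.4
eef_pos: [0.447, 0.1927, 0.1677]
tool_rot: [0.57, 0.822, 0.001, 0.0]
ft_force: [0.1, -0.2, -0.7]
grip_width: 0.0052
grasp_force: 0.0
```

```bash
cat > look.py <<'E'
import sys
from fit import *
from scipy.optimize import minimize
def views():
    v=[];C={n:cam(n) for n in['scene','side','wrist']}
    for n in C:
        save(sys.argv[1]+'_'+n,bot.camera(n)); o=bot.outline_of(n,'lamp')
        if o: print(n,round(o[0]['score'],2),np.round(o[0]['extent'])); v.append((n,C[n],o[0]['region'].astype(np.float32)))
    return C,v
E
python3 - e <<'E'
import sys; sys.argv=['','e']
from look import *
C,v=views(); o=bot.get_obs(); print(o['eef_pos'],o['ft_force'],o['ft_torque'],o['grip_width'])
a=cv2.imread('pics/e_side.png')[140:340,160:360];b=cv2.imread('pics/e_scene.png')[230:380,300:450]
w=cv2.resize(cv2.imread('pics/e_wrist.png'),(480,360))
cv2.imwrite('pics/e_k.png',np.hstack([np.vstack([cv2.resize(a,(300,300)),cv2.resize(b,(300,300))]),cv2.copyMakeBorder(w,0,240,0,0,0)]))
E
```

```text
scene 0.9 [355. 299.  56.  66.]
side 0.6 [270. 270.  54.  71.]
wrist 0.58 [309. 289.  71. 227.]
[0.44618191 0.19236077 0.16670192] [-0.81413222 -0.52823958  0.27229857] [-0.01447434  0.02992635  0.01848288] 0.0052484262173044735
```

View pics/e_k.png

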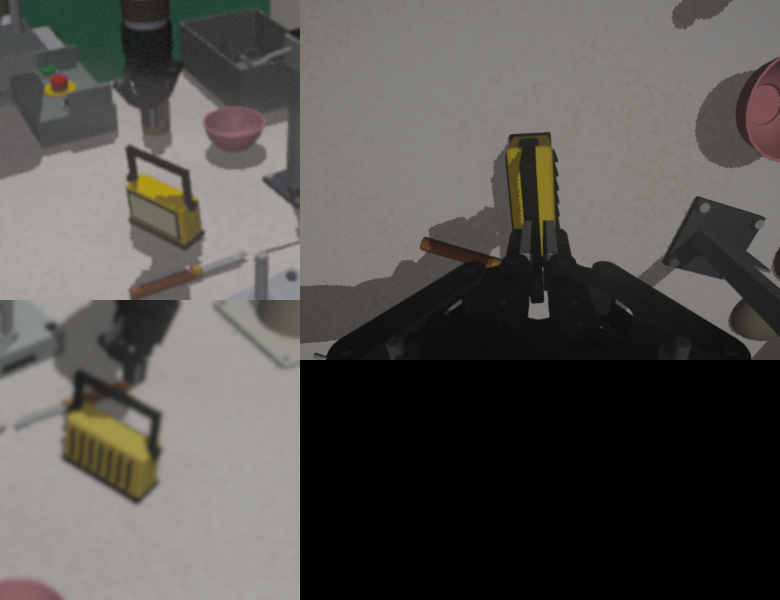

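```bash

python3 - <<'E'
import sys; sys.argv=['','f']
from look import *
C,v=views()
for s in [v]+[[x] for x in v]: print([x[0] for x in s],fit('lamp',[x[1:] for x in s],(.455,.215),(.3,)))
x=fit('lamp',[q[1:] for q in v if q[0]!='wrist'],(.45,.22),(.3,)); print(x)
o=bot.get_obs(); T=R.from_quat(o['tool_rot']); e=o['eef_pos']
out=[]
for n,(u0,v0,u1,v1) in zip(['scene','side','wrist'],[(305,230,425,370),(210,190,330,330),(260,150,380,290) ]):
    im=cv2.imread(f'pics/f_{n}.png')
    if n=='wrist': u0,v0,u1,v1=160,100,480,473
    f=264/(u1-u0)
    a=cv2.resize(im[v0:v1,u0:u1],None,fx=f,fy=f,interpolation=3)
    for b in M['lamp']:
        h=cv2.convexHull(((proj(C[n],pts(b,x[0]))+.5-[u0,v0])*f).astype(np.int32)); cv2.polylines(a,[h],True,(0,255,0),1)
    for P in [e,e+T.apply([0,0,.011])]:
        q=((proj(C[n],P)[0]+.5-[u0,v0])*f).astype(int); cv2.circle(a,tuple(int(i) for i in q),3,(0,0,255),-1)
    out.append(cv2.resize(a,(264,308)))
cv2.imwrite('pics/f_k.png',np.clip(np.hstack(out).astype(int)*1.4,0,255).astype(np.uint8))
E
```

```text
scene 0.82 [355. 300.  49.  67.]
side 0.75 [271. 272.  47.  71.]
wrist 0.78 [308. 290.  72. 226.]
['scene', 'side', 'wrist'] (array([0.44964223, 0.16353653, 0.41722902]), np.float64(0.15797460079193115))
['scene'] (array([0.44935386, 0.16350852, 0.42179902]), np.float64(0.11511862277984619))
['side'] (array([0.44989003, 0.16354349, 0.40767434]), np.float64(0.05058997869491577))
['wrist'] (array([0.45088429, 0.16406223, 0.43875456]), np.float64(0.29987311363220215))
(array([0.44949831, 0.16325667, 0.41532989]), np.float64(0.08369970321655273))
```

View pics/f_k.png

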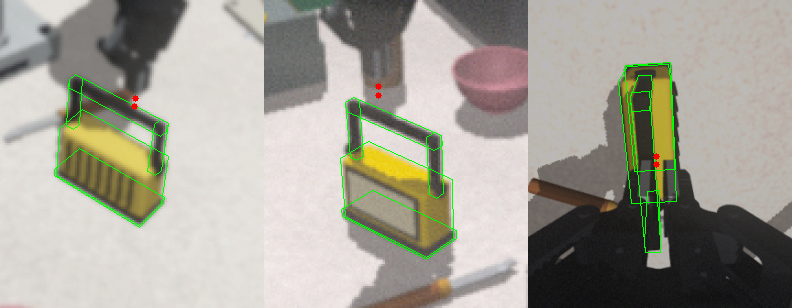

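```bash

python3 - <<'E'
from h import *
o=bot.get_obs(); e=o['eef_pos']; T=R.from_quat(o['tool_rot']); print(bot.tip_extent,e,o['grip_width'],o['clock'])
for n in['scene','side','wrist']:
    c=cam(n); im=cv2.imread(f'pics/f_{n}.png').astype(int); print(n)
    for t in range(-50,30,4):
        u,v=proj(c,e+T.apply([0,0,t/1000]))[0]; print(t,(round(u),round(v)),im[round(v),round(u)].tolist(),end=' | ')
E
```

```text
0.011 [0.44647132 0.19248237 0.16710098] 0.005057065883950776 6.0
scene
-50 (368, 258) [41, 42, 42] | -46 (368, 259) [40, 41, 41] | -42 (368, 261) [44, 44, 45] | -38 (367, 262) [44, 44, 46] | -34 (367, 263) [49, 48, 49] | -30 (367, 265) [55, 55, 55] | -26 (367, 266) [58, 59, 59] | -22 (367, 267) [60, 61, 60] | -18 (367, 268) [62, 63, 63] | -14 (367, 270) [65, 65, 65] | -10 (366, 271) [56, 57, 57] | -6 (366, 272) [68, 70, 72] | -2 (366, 274) [113, 117, 122] | 2 (366, 275) [134, 137, 141] | 6 (366, 276) [138, 142, 145] | 10 (366, 277) [125, 129, 132] | 14 (365, 279) [56, 58, 59] | 18 (365, 280) [44, 46, 47] | 22 (365, 281) [41, 42, 43] | 26 (365, 282) [41, 43, 45] | side
-50 (260, 210) [63, 64, 65] | -46 (260, 211) [60, 61, 66] | -42 (260, 213) [76, 78, 83] | -38 (260, 214) [85, 84, 85] | -34 (261, 216) [87, 85, 85] | -30 (261, 218) [82, 83, 85] | -26 (261, 219) [88, 88, 89] | -22 (261, 221) [90, 90, 90] | -18 (261, 222) [83, 86, 87] | -14 (261, 224) [89, 87, 88] | -10 (261, 225) [86, 88, 90] | -6 (261, 227) [71, 82, 90] | -2 (261, 228) [65, 76, 90] | 2 (261, 230) [87, 94, 99] | 6 (261, 231) [94, 96, 100] | 10 (262, 233) [98, 102, 105] | 14 (262, 234) [99, 102, 105] | 18 (262, 235) [99, 100, 104] | 22 (262, 237) [97, 99, 106] | 26 (262, 238) [96, 100, 103] | wrist
-50 (314, 364) [24, 27, 29] | -46 (314, 357) [16, 21, 22] | -42 (314, 351) [22, 22, 22] | -38 (314, 344) [21, 19, 21] | -34 (314, 338) [22, 25, 27] | -30 (314, 333) [16, 23, 23] | -26 (314, 328) [24, 28, 28] | -22 (314, 322) [21, 24, 28] | -18 (315, 318) [26, 57, 62] | -14 (315, 313) [29, 85, 94] | -10 (315, 309) [31, 100, 111] | -6 (315, 304) [34, 105, 117] | -2 (315, 300) [33, 112, 123] | 2 (315, 297) [36, 119, 132] | 6 (315, 293) [37, 119, 132] | 10 (315, 289) [34, 118, 132] | 14 (315, 286) [37, 119, 132] | 18 (315, 283) [35, 118, 132] | 22 (315, 280) [35, 118, 131] | 26 (315, 277) [36, 119, 132] |
```

drive_tool(rows=[{"dx": 0.07, "dy": -0.18, "dz": 0, "wx": 0, "wy": 0, "wz": -0.65, "hand": 60}, {"dx": 0.07, "dy": -0.18, "dz": 0, "wx": 0, "wy": 0, "wz": -0.65, "hand": 60}, {"dx": 0.07, "dy": -0.18, "dz": 0, "wx": 0, "wy": 0, "wz": -0.65, "hand": 60}, {"dx": 0.07, "dy": -0.18, "dz": 0, "wx": 0, "wy": 0, "wz": -0.65, "hand": 60}, {"dx": 0.07, "dy": -0.18, "dz": 0, "wx": 0, "wy": 0, "wz": -0.65, "hand": 60}, {"dx": 0.07, "dy": -0.18, "dz": 0.5, "wx": 0, "wy": 0, "wz": -0.65, "hand": 60}, {"dx": 0.07, "dy": -0.18, "dz": 1.06, "wx": 0, "wy": 0, "wz": -0.65, "hand": 60}, {"dx": 0.07, "dy": -0.18, "dz": 1.06, "wx": 0, "wy": 0, "wz": -0.65, "hand": 60}, {"dx": 0.07, "dy": -0.18, "dz": 1.06, "wx": 0, "wy": 0, "wz": -0.65, "hand": 60}])

```text
clock: 6.9
eef_pos: [0.4366, 0.1925, 0.1142]
tool_rot: [0.547, 0.837, -0.001, -0.0]
ft_force: [-0.4, 0.2, 0.2]
grip_width: 0.0604
grasp_force: 0.0
```

```bash

python3 - <<'E'
import sys; sys.argv=['','g']
from look import *
C,v=views()
x=fit('lamp',[q[1:] for q in v if q[0]!='wrist'],(.45,.163),(.41,)); print(x)
o=bot.get_obs(); e=o['eef_pos']; T=R.from_quat(o['tool_rot']); print(e,o['ft_force'],o['clock'],o['grip_width'])
p=x[0]; c,s=np.cos(p[2]),np.sin(p[2]); d=e[:2]-p[:2]; print('tcp in lamp',d@[c,s],d@[-s,c],'tool yaw',np.arctan2(*T.apply([0,1,0])[[1,0]]))
E
```

```text
scene 0.78 [355. 299.  51.  68.]
side 0.79 [272. 270.  49.  70.]
wrist 0.98 [319. 308.  87. 237.]
(array([0.44926236, 0.16399966, 0.40091096]), np.float64(0.1461334526538849))
[0.43765472 0.19296558 0.11531692] [-0.8000112  -0.25863998  0.17990996] 7.2 0.060048994278494514
tcp in lamp 0.0006169362824488592 0.03119906539880635 tool yaw 0.41446897958225737
```

Aligned. Close step by step.

drive_tool(rows=[{"dx": 0, "dy": 0, "dz": 0, "wx": 0, "wy": 0, "wz": 0, "hand": 30}, {"dx": 0, "dy": 0, "dz": 0, "wx": 0, "wy": 0, "wz": 0, "hand": 20}, {"dx": 0, "dy": 0, "dz": 0, "wx": 0, "wy": 0, "wz": 0, "hand": 10}, {"dx": 0, "dy": 0, "dz": 0, "wx": 0, "wy": 0, "wz": 0, "hand": 0}, {"dx": 0, "dy": 0, "dz": 0, "wx": 0, "wy": 0, "wz": 0, "hand": 0}, {"dx": 0, "dy": 0, "dz": 0, "wx": 0, "wy": 0, "wz": 0, "hand": 0}, {"dx": 0, "dy": 0, "dz": 0, "wx": 0, "wy": 0, "wz": 0, "hand": 0}])

```text
clock: 7.9
eef_pos: [0.4368, 0.1927, 0.1145]
tool_rot: [0.546, 0.838, 0.0, -0.0]
ft_force: [-2.0, 1.0, 6.0]
grip_width: 0.0105
grasp_force: 60.8
```

drive_tool(rows=[{"dx": 0, "dy": 0, "dz": -0.1, "wx": 0, "wy": 0, "wz": 0, "hand": 0}, {"dx": 0, "dy": 0, "dz": -0.3, "wx": 0, "wy": 0, "wz": 0, "hand": 0}, {"dx": 0, "dy": 0, "dz": -0.6, "wx": 0, "wy": 0, "wz": 0, "hand": 0}, {"dx": 0, "dy": 0, "dz": -1.0, "wx": 0, "wy": 0, "wz": 0, "hand": 0}, {"dx": 0, "dy": 0, "dz": -1.0, "wx": 0, "wy": 0, "wz": 0, "hand": 0}, {"dx": 0, "dy": 0, "dz": -1.0, "wx": 0, "wy": 0, "wz": 0, "hand": 0}])

```text
clock: 8.5
eef_pos: [0.4371, 0.1927, 0.1642]
tool_rot: [0.546, 0.837, 0.0, 0.0]
ft_force: [-0.9, -0.0, -3.8]
grip_width: 0.0102
grasp_force: 59.6
```

```bash
cat > pose3.py <<'E'
import sys
from look import *
# lamp fit with full pose: x,y,z(bar),yaw,roll(about lamp x),pitch(about lamp y); model bar centre as origin
def rend6(c,p,S=4):
    m=np.zeros((480*S,640*S),np.uint8); T=R.from_euler('ZYX',[p[3],p[5],p[4]])
    for b in M['lamp']:
        q=cv2.convexHull(((proj(c,T.apply(b-[0,0,.136])+p[:3])+.5)*S*16).astype(np.int32)); cv2.fillConvexPoly(m,q,1,shift=4)
    return cv2.resize(m.astype(np.float32),(640,480),interpolation=cv2.INTER_AREA)
def fit6(views,p0,step=(.01,.01,.01,.1,.1,.1)):
    def f(p): return np.mean([1-np.minimum(r,m).sum()/np.maximum(r,m).sum() for c,m in views for r in [rend6(c,p)]])
    r=minimize(f,p0,method='Nelder-Mead',options=dict(initial_simplex=np.vstack([p0,np.array(p0)+np.diag(step)]),xatol=3e-4,fatol=1e-4,maxiter=350)); return r.x,r.fun
E
python3 - <<'E'
import sys; sys.argv=['','h']
from pose3 import *
C,v=views(); o=bot.get_obs(); e=o['eef_pos']; T=R.from_quat(o['tool_rot']); print(e,o['ft_force'],o['ft_torque'],o['clock'],o['grip_width'],o['grasp_force'])
p0=[.450,.163,.186,.41,0,0]
x,f=fit6([q[1:] for q in v if q[0]!='wrist'],p0); print(x.round(4),f)
print('TCP->bar in tool',T.inv().apply(x[:3]-e))
E
```

```text
scene 0.59 [356. 284.  52.  72.]
side 0.66 [354. 220.  66. 118.]
wrist 0.93 [322. 308.  83. 237.]
[0.43629832 0.192389   0.16335544] [-0.28402079  0.41624594 -3.60976294] [ 0.14523263  0.05273501 -0.03510123] 8.8 0.009965892672409974 59.643988609313965
[ 0.4497  0.1654  0.1835  0.4217 -0.0229  0.0296] 0.5598482489585876
TCP->bar in tool [-0.03006957  0.00140853 -0.02013523]
```

drive_tool(rows=[{"dx": 0, "dy": 0, "dz": -0.5, "wx": 0, "wy": 0, "wz": 0.3, "hand": 0}, {"dx": 0, "dy": 0, "dz": -1.0, "wx": 0, "wy": 0, "wz": 0.8, "hand": 0}, {"dx": 0, "dy": 0, "dz": -1.5, "wx": 0, "wy": 0, "wz": 1.4, "hand": 0}, {"dx": -0.1, "dy": 0.2, "dz": -2.0, "wx": 0, "wy": 0, "wz": 2.0, "hand": 0}, {"dx": -0.2, "dy": 0.5, "dz": -2.3, "wx": 0, "wy": 0, "wz": 2.6, "hand": 0}, {"dx": -0.4, "dy": 0.9, "dz": -2.5, "wx": 0, "wy": 0, "wz": 3.2, "hand": 0}, {"dx": -0.6, "dy": 1.4, "dz": -2.5, "wx": 0, "wy": 0, "wz": 3.77, "hand": 0}, {"dx": -0.81, "dy": 1.9, "dz": -2.5, "wx": 0, "wy": 0, "wz": 3.77, "hand": 0}, {"dx": -1.0, "dy": 2.35, "dz": -2.5, "wx": 0, "wy": 0, "wz": 3.77, "hand": 0}, {"dx": -1.17, "dy": 2.75, "dz": -2.5, "wx": 0, "wy": 0, "wz": 3.77, "hand": 0}, {"dx": -1.3, "dy": 3.05, "dz": -2.5, "wx": 0, "wy": 0, "wz": 3.77, "hand": 0}, {"dx": -1.38, "dy": 3.25, "dz": -2.5, "wx": 0, "wy": 0, "wz": 3.77, "hand": 0}, {"dx": -1.38, "dy": 3.25, "dz": -2.5, "wx": 0, "wy": 0, "wz": 3.77, "hand": 0}, {"dx": -1.38, "dy": 3.25, "dz": -2.5, "wx": 0, "wy": 0, "wz": 3.77, "hand": 0}, {"dx": -1.38, "dy": 3.25, "dz": -2.5, "wx": 0, "wy": 0, "wz": 3.77, "hand": 0}])

```text
clock: 10.3
eef_pos: [0.6127, 0.1949, 0.289]
tool_rot: [0.676, 0.737, -0.0, -0.0]
ft_force: [0.0, -0.1, -4.2]
grip_width: 0.0103
grasp_force: 59.6
```

```bash

python3 - <<'E'
import sys; sys.argv=['','i']
from pose3 import *
C,v=views(); o=bot.get_obs(); e=o['eef_pos']; T=R.from_quat(o['tool_rot']); print(e,o['ft_force'],o['ft_torque'],o['clock'],o['grip_width'])
p0=[.6163,.1638,.310,.085,0,0]
for n in C:
    q=[x[1:] for x in v if x[0]==n]
    if q: x,f=fit6(q,p0); print(n,x.round(4),f)
x,f=fit6([q[1:] for q in v if q[0]!='wrist'],p0); print(x.round(4),f)
print('TCP->bar in tool',T.inv().apply(x[:3]-e))
x=np.array([.6163,.1638,.310,.085,0,0])
out=[]
for n,(u0,v0,u1,v1) in zip(['scene','side'],[(235,200,355,360),(290,130,410,290)]):
    f=3.3
    a=cv2.resize(cv2.imread(f'pics/i_{n}.png')[v0:v1,u0:u1],None,fx=f,fy=f,interpolation=3)
    for b in M['lamp']:
        h=cv2.convexHull(((proj(C[n],R.from_euler('ZYX',[x[3],x[5],x[4]]).apply(b-[0,0,.136])+x[:3])+.5-[u0,v0])*f).astype(np.int32)); cv2.polylines(a,[h],True,(0,255,0),1)
    for P,k in [(np.array([.6163,.1638,.26]),(0,0,255)),(np.array([.5914,.1617,.28]),(255,0,0))]:
        q=((proj(C[n],P)[0]+.5-[u0,v0])*f).astype(int); cv2.circle(a,tuple(int(i) for i in q),3,k,-1)
    out.append(a)
cv2.imwrite('pics/i_k.png',np.clip(np.hstack(out).astype(int)*1.5,0,255).astype(np.uint8))
E
```

```text
scene 0.88 [296. 267.  48.  76.]
side 0.78 [332. 193.  42.  70.]
[0.61310392 0.19498422 0.28966822] [ 0.11469555  0.09938977 -3.79368875] [ 0.11662581  0.03076425 -0.00679228] 10.6 0.010133038094145043
scene [ 0.6097  0.1448  0.2921  0.0884 -0.0086  0.0219] 0.22286123037338257
side [ 0.6198  0.1722  0.3087  0.0571 -0.0416  0.0172] 0.15862548351287842
[ 0.6172  0.1662  0.3117  0.0478 -0.0128  0.0111] 0.20955857634544373
TCP->bar in tool [-0.02900356  0.00163747 -0.02203978]
```

drive_tool(rows=[{"dx": -0.02, "dy": 0, "dz": 0.2, "wx": 0, "wy": 0, "wz": 0, "hand": 0}, {"dx": -0.02, "dy": 0, "dz": 0.4, "wx": 0, "wy": 0, "wz": 0, "hand": 0}, {"dx": -0.02, "dy": 0, "dz": 0.55, "wx": 0, "wy": 0, "wz": 0, "hand": 0}, {"dx": -0.02, "dy": 0, "dz": 0.65, "wx": 0, "wy": 0, "wz": 0, "hand": 0}, {"dx": -0.02, "dy": 0, "dz": 0.72, "wx": 0, "wy": 0, "wz": 0, "hand": 0}, {"dx": -0.02, "dy": 0, "dz": 0.72, "wx": 0, "wy": 0, "wz": 0, "hand": 0}])

```text
clock: 11.2
eef_pos: [0.6132, 0.1939, 0.2525]
tool_rot: [0.676, 0.737, -0.0, -0.0]
ft_force: [-0.2, 0.6, -3.2]
grip_width: 0.0104
grasp_force: 59.6
```

drive_tool(rows=[{"dx": 0, "dy": 0, "dz": 0.04, "wx": 0, "wy": 0, "wz": 0, "hand": 0}, {"dx": 0, "dy": 0, "dz": 0.07, "wx": 0, "wy": 0, "wz": 0, "hand": 0}, {"dx": 0, "dy": 0, "dz": 0.07, "wx": 0, "wy": 0, "wz": 0, "hand": 0}])

```text
clock: 11.5
eef_pos: [0.6135, 0.1939, 0.2497]
tool_rot: [0.676, 0.737, 0.0, 0.0]
ft_force: [0.0, 0.1, -3.8]
grip_width: 0.0103
grasp_force: 59.6
```

drive_tool(rows=[{"dx": 0, "dy": 0, "dz": 0.03, "wx": 0, "wy": 0, "wz": 0, "hand": 0}, {"dx": 0, "dy": 0, "dz": 0.06, "wx": 0, "wy": 0, "wz": 0, "hand": 0}, {"dx": 0, "dy": 0, "dz": 0.06, "wx": 0, "wy": 0, "wz": 0, "hand": 0}])

```text
clock: 11.8
eef_pos: [0.6138, 0.194, 0.2482]
tool_rot: [0.676, 0.737, 0.001, 0.001]
ft_force: [-0.8, 0.1, 2.0]
grip_width: 0.0106
grasp_force: 60.5
```

drive_tool(rows=[{"dx": 0, "dy": 0, "dz": 0, "wx": 0, "wy": 0, "wz": 0, "hand": 16}, {"dx": 0, "dy": 0, "dz": 0, "wx": 0, "wy": 0, "wz": 0, "hand": 24}, {"dx": 0, "dy": 0, "dz": 0, "wx": 0, "wy": 0, "wz": 0, "hand": 32}, {"dx": 0, "dy": 0, "dz": 0, "wx": 0, "wy": 0, "wz": 0, "hand": 40}, {"dx": 0, "dy": 0, "dz": 0, "wx": 0, "wy": 0, "wz": 0, "hand": 40}, {"dx": 0, "dy": 0, "dz": -0.3, "wx": 0, "wy": 0, "wz": 0, "hand": 40}, {"dx": 0, "dy": 0, "dz": -0.8, "wx": 0, "wy": 0, "wz": 0, "hand": 40}, {"dx": 0, "dy": 0, "dz": -1.5, "wx": 0, "wy": 0, "wz": 0, "hand": 40}, {"dx": 0, "dy": 0, "dz": -1.6, "wx": 0, "wy": 0, "wz": 0, "hand": 40}])

```text
clock: 12.7
eef_pos: [0.6147, 0.1943, 0.3316]
tool_rot: [0.676, 0.737, 0.003, 0.002]
ft_force: [0.6, -0.3, 0.7]
grip_width: 0.0401
grasp_force: 0.0
```

```bash

python3 - <<'E'
import sys; sys.argv=['','j']
from pose3 import *
C,v=views(); o=bot.get_obs(); e=o['eef_pos']; print(e,o['tool_rot'],o['joint_pos'],o['clock'],o['grip_width'])
p0=[.6163,.1638,.270,.085,0,0]
for n in ['scene','side']:
    q=[x[1:] for x in v if x[0]==n]
    if q: x,f=fit6(q,p0); print(n,x.round(4),f)
x,f=fit6([q[1:] for q in v if q[0]!='wrist'],p0); print(x.round(4),f)
E
```

```text
scene 0.61 [297. 276.  45.  82.]
side 0.77 [330. 205.  42.  76.]
wrist 0.61 [321. 276.  66. 210.]
[0.61289292 0.19375533 0.32480656] [ 0.67622056  0.73669732 -0.001463   -0.00082093] [ 3.06208230e-01  5.59216112e-01  7.53586978e-01  1.76852218e+00
 -3.56416300e-05  1.79145135e+00] 13.0 0.04006889455647411
scene [0.6182 0.1628 0.2704 0.0606 0.0169 0.0288] 0.088692307472229
side [ 0.6176  0.1668  0.27    0.0634  0.0048 -0.0059] 0.07911062240600586
[0.6176 0.1649 0.2701 0.0633 0.0116 0.0141] 0.0897304117679596
```

drive_tool(rows=[{"dx": -0.3, "dy": -0.4, "dz": -0.4, "wx": 0, "wy": 0, "wz": 0, "hand": 45}, {"dx": -1.1, "dy": -0.7, "dz": -0.4, "wx": 0, "wy": 0, "wz": 0, "hand": 45}, {"dx": -2.0, "dy": -1.0, "dz": -0.2, "wx": 0, "wy": 0, "wz": 0, "hand": 45}, {"dx": -2.9, "dy": -1.3, "dz": 0, "wx": 0, "wy": 0, "wz": 0, "hand": 45}, {"dx": -3.8, "dy": -1.6, "dz": 0.3, "wx": 0, "wy": 0, "wz": 0, "hand": 45}, {"dx": -4.7, "dy": -1.9, "dz": 0.6, "wx": 0, "wy": 0, "wz": 0, "hand": 45}, {"dx": -5.6, "dy": -2.2, "dz": 0.9, "wx": 0, "wy": 0, "wz": 0, "hand": 45}, {"dx": -6.5, "dy": -2.4, "dz": 1.2, "wx": 0, "wy": 0, "wz": 0, "hand": 45}, {"dx": -7.4, "dy": -2.6, "dz": 1.5, "wx": 0, "wy": 0, "wz": 0, "hand": 45}, {"dx": -8.3, "dy": -2.8, "dz": 1.5, "wx": 0, "wy": 0, "wz": 0, "hand": 45}, {"dx": -9.1, "dy": -2.9, "dz": 1.5, "wx": 0, "wy": 0, "wz": 0, "hand": 45}, {"dx": -9.8, "dy": -3.0, "dz": 1.5, "wx": 0, "wy": 0, "wz": 0, "hand": 45}, {"dx": -10.38, "dy": -3.03, "dz": 1.5, "wx": 0, "wy": 0, "wz": 0, "hand": 45}, {"dx": -10.38, "dy": -3.03, "dz": 1.5, "wx": 0, "wy": 0, "wz": 0, "hand": 45}, {"dx": -10.38, "dy": -3.03, "dz": 1.5, "wx": 0, "wy": 0, "wz": 0, "hand": 45}, {"dx": -10.38, "dy": -3.03, "dz": 1.5, "wx": 0, "wy": 0, "wz": 0, "hand": 45}])

```text
clock: 14.6
eef_pos: [0.5066, -0.335, 0.2511]
tool_rot: [0.676, 0.737, 0.0, -0.001]
ft_force: [-0.4, 0.7, 0.1]
grip_width: 0.045
grasp_force: 0.0
```

```bash

python3 - <<'E'
from fit import *
C={n:cam(n) for n in['scene','side','wrist']}; o=bot.get_obs(); print(o['eef_pos'],o['tool_rot'].round(4),o['joint_pos'].round(4),o['joint_vel'].round(3),o['clock'],o['ft_force'])
v=[]
for n in C:
    save('k_'+n,bot.camera(n)); r=bot.outline_of(n,'pin_red')
    for q in r[:2]: print(n,round(q['score'],2),np.round(q['extent']),onz(C[n],*q['extent'][:2],.087).round(3))
    if r: v.append((C[n],r[0]['region'].astype(np.float32))); print(fit('pin_red',v[-1:],(.507,-.336),(0,)))
print('proj',[proj(C[n],np.array([.507,-.336,.087])).round() for n in C])
print('all',fit('pin_red',v,(.507,-.336),(0,)))
E
```

```text
[ 0.50658179 -0.33498654  0.25106093] [ 6.759e-01  7.370e-01  1.000e-04 -9.000e-04] [-5.8450e-01  4.5510e-01  3.9580e-01  1.5131e+00  4.0000e-04  9.0000e-01] [ 0.013 -0.012  0.003  0.001 -0.002 -0.003] 14.6 [-0.39013626  0.67059956  0.08762575]
scene 0.61 [268. 204.   8.  25.] [ 0.499 -0.328  0.087]
(array([ 0.50609892, -0.3368984 , -0.02857088]), np.float64(0.11437791585922241))
side 0.9 [413. 394.  20.  44.] [ 0.5   -0.341  0.087]
(array([ 0.50575922, -0.33785316,  0.07255715]), np.float64(0.10777270793914795))
wrist 0.81 [315. 218.  32.  44.] [ 0.506 -0.337  0.087]
(array([ 0.50530249, -0.33734537,  0.15746072]), np.float64(0.09037256240844727))
proj [array([[265., 203.]]), array([[414., 391.]]), array([[317., 217.]])]
all (array([ 0.50554047, -0.33775019,  0.0381209 ]), np.float64(0.10764875262975693))
```

drive_tool(rows=[{"dx": -0.05, "dy": -0.025, "dz": 0.6, "wx": 0, "wy": 0, "wz": 0, "hand": 45}, {"dx": -0.05, "dy": -0.025, "dz": 1.3, "wx": 0, "wy": 0, "wz": 0, "hand": 45}, {"dx": -0.05, "dy": -0.025, "dz": 2.0, "wx": 0, "wy": 0, "wz": 0, "hand": 45}, {"dx": -0.05, "dy": -0.025, "dz": 2.6, "wx": 0, "wy": 0, "wz": 0, "hand": 45}, {"dx": -0.05, "dy": -0.025, "dz": 3.1, "wx": 0, "wy": 0, "wz": 0, "hand": 45}, {"dx": -0.05, "dy": -0.025, "dz": 3.4, "wx": 0, "wy": 0, "wz": 0, "hand": 45}, {"dx": -0.05, "dy": -0.025, "dz": 3.57, "wx": 0, "wy": 0, "wz": 0, "hand": 45}, {"dx": -0.05, "dy": -0.025, "dz": 3.57, "wx": 0, "wy": 0, "wz": 0, "hand": 45}, {"dx": -0.05, "dy": -0.025, "dz": 3.57, "wx": 0, "wy": 0, "wz": 0, "hand": 45}])

```text
clock: 15.8
eef_pos: [0.5064, -0.339, 0.0741]
tool_rot: [0.676, 0.737, 0.0, 0.001]
ft_force: [0.7, -1.6, 0.5]
grip_width: 0.0449
grasp_force: 0.0
```

drive_tool(rows=[{"dx": 0, "dy": 0, "dz": 0, "wx": 0, "wy": 0, "wz": 0, "hand": 30}, {"dx": 0, "dy": 0, "dz": 0, "wx": 0, "wy": 0, "wz": 0, "hand": 20}, {"dx": 0, "dy": 0, "dz": 0, "wx": 0, "wy": 0, "wz": 0, "hand": 5}, {"dx": 0, "dy": 0, "dz": 0, "wx": 0, "wy": 0, "wz": 0, "hand": 5}, {"dx": 0, "dy": 0, "dz": 0, "wx": 0, "wy": 0, "wz": 0, "hand": 5}, {"dx": 0, "dy": 0, "dz": 0, "wx": 0, "wy": 0, "wz": 0, "hand": 5}])

```text
clock: 16.4
eef_pos: [0.5061, -0.3393, 0.0744]
tool_rot: [0.676, 0.737, -0.0, 0.001]
ft_force: [-1.9, 0.1, 5.5]
grip_width: 0.0167
grasp_force: 58.6
```

drive_tool(rows=[{"dx": 0, "dy": 0, "dz": -0.15, "wx": 0, "wy": 0, "wz": 0, "hand": 5}, {"dx": 0, "dy": 0, "dz": -0.4, "wx": 0, "wy": 0, "wz": 0, "hand": 5}, {"dx": 0, "dy": 0, "dz": -0.7, "wx": 0, "wy": 0, "wz": 0, "hand": 5}, {"dx": 0, "dy": 0, "dz": -1.1, "wx": 0, "wy": 0, "wz": 0, "hand": 5}, {"dx": 0, "dy": 0, "dz": -1.6, "wx": 0, "wy": 0, "wz": 0, "hand": 5}, {"dx": 0, "dy": 0, "dz": -2.2, "wx": 0, "wy": 0, "wz": 0, "hand": 5}, {"dx": 0, "dy": 0, "dz": -2.9, "wx": 0, "wy": 0, "wz": 0, "hand": 5}, {"dx": 0, "dy": 0, "dz": -3.6, "wx": 0, "wy": 0, "wz": 0, "hand": 5}, {"dx": 0, "dy": 0, "dz": -4.2, "wx": 0, "wy": 0, "wz": 0, "hand": 5}, {"dx": 0, "dy": 0, "dz": -4.6, "wx": 0, "wy": 0, "wz": 0, "hand": 5}, {"dx": 0, "dy": 0, "dz": -4.6, "wx": 0, "wy": 0, "wz": 0, "hand": 5}])

```text
clock: 17.5
eef_pos: [0.5069, -0.3392, 0.3074]
tool_rot: [0.676, 0.737, 0.001, 0.003]
ft_force: [0.2, -0.2, -2.4]
grip_width: 0.0164
grasp_force: 58.9
```

```bash

python3 - <<'E'
from h import *
from scipy.optimize import least_squares
o=bot.get_obs(); print(o['eef_pos'],o['ft_force'],o['grip_width'],o['grasp_force'],o['clock'],o['joint_pos'].round(4))
e=o['eef_pos']; T=R.from_quat(o['tool_rot'])
for n in ['scene','side']:
    c=cam(n); bot.camera(n)
    for q in bot.look_for(n,'pin_red')[:1]: print(n,q['score'].__round__(2),np.round(q['extent']),'expected',proj(c,e+np.array([0,0,.016])))
# kinematics: r=a+L1 sin(j2+d1)+L2 sin/..., fit from samples
D=[((.2406,.0050,1.3352),(.5,.2187)),((.55922,.75359,1.76852),(np.hypot(.61289,.19376),.32481)),((.4551,.3958,1.5131),(np.hypot(.50658,-.33499),.25106)),(tuple(o['joint_pos'][1:4]),(np.hypot(*e[:2]),e[2]))]
# wrist point: r,z with tool down: unknowns h', L1,L2, offset d2
def f(p):
    out=[]
    for (a,b,c),(r,z) in D:
        out+= [p[0]+p[1]*np.sin(a+p[5])+p[2]*np.cos(a-b+p[4])-r, p[3]+p[1]*np.cos(a+p[5])-p[2]*np.sin(a-b+p[4])-z]
    return out
for p0 in ([0,.3,.4,.2,0,0],[.05,.4,.3,.1,0.2,0]):
    s=least_squares(f,p0,x_scale=.1); print(s.x.round(4),s.cost)
E
```

```text
[ 0.50693613 -0.33920953  0.30737071] [ 0.22687633 -0.18975628 -2.44863543] 0.016442560219648055 58.9400589466095 17.5 [-5.8990e-01  4.5730e-01  5.4330e-01  1.6499e+00  4.0000e-04  8.9520e-01]
scene 0.72 [264. 143.   7.  36.] expected [[260.96136964 135.7395267 ]]
side 0.75 [426. 296.  26.  64.] expected [[430.59669104 280.17616511]]
[-0.0096  0.4777  0.3962 -0.1441  0.0132  0.0271] 3.838712383399814e-06
[-0.0096  0.4777  0.3962 -0.1441  0.0132  0.0271] 3.838712383399833e-06
```

drive_tool(rows=[{"dx": 0.5, "dy": -0.2, "dz": -0.25, "wx": 0, "wy": 0, "wz": 0, "hand": 5}, {"dx": 1.3, "dy": -0.4, "dz": -0.25, "wx": 0, "wy": 0, "wz": 0, "hand": 5}, {"dx": 2.1, "dy": -0.6, "dz": -0.25, "wx": 0, "wy": 0, "wz": 0, "hand": 5}, {"dx": 2.9, "dy": -0.8, "dz": -0.25, "wx": 0, "wy": 0, "wz": 0, "hand": 5}, {"dx": 3.7, "dy": -0.95, "dz": -0.25, "wx": -0.6, "wy": 0.6, "wz": 0, "hand": 5}, {"dx": 4.5, "dy": -1.05, "dz": -0.25, "wx": -1.2, "wy": 1.2, "wz": 0, "hand": 5}, {"dx": 5.3, "dy": -1.15, "dz": -0.25, "wx": -2, "wy": 2, "wz": 0, "hand": 5}, {"dx": 6.0, "dy": -1.15, "dz": -0.25, "wx": -3, "wy": 3, "wz": 0, "hand": 5}, {"dx": 6.5, "dy": -1.15, "dz": -0.25, "wx": -4, "wy": 4, "wz": 0, "hand": 5}, {"dx": 6.9, "dy": -1.15, "dz": -0.25, "wx": -5, "wy": 5, "wz": 0, "hand": 5}, {"dx": 6.9, "dy": -1.15, "dz": -0.25, "wx": -6.35, "wy": 6.35, "wz": 0, "hand": 5}, {"dx": 6.9, "dy": -1.15, "dz": -0.25, "wx": -6.35, "wy": 6.35, "wz": 0, "hand": 5}, {"dx": 6.9, "dy": -1.15, "dz": -0.25, "wx": -6.35, "wy": 6.35, "wz": 0, "hand": 5}])

```text
clock: 19.0
eef_pos: [0.4179, -0.0005, 0.3138]
tool_rot: [0.627, 0.68, 0.38, -0.018]
ft_force: [-0.0, 0.1, -1.9]
grip_width: 0.0167
grasp_force: 59.2
```

```bash

python3 - <<'E'
from h import *
o=bot.get_obs(); e=o['eef_pos']; T=R.from_quat(o['tool_rot']).as_matrix(); j=o['joint_pos']; print(e,T.round(3),j.round(3),o['clock'],o['grip_width'])
# wrist radius/height from j2,j3 model (p0..): W_r, W_z' = z_TCP(tool down) ; TCP = W + Lw*tz
p=[-.0096,.4777,.3962,-.1441,.0132,.0271]; a,b=j[1],j[2]
r=p[0]+p[1]*np.sin(a+p[5])+p[2]*np.cos(a-b+p[4]); zd=p[3]+p[1]*np.cos(a+p[5])-p[2]*np.sin(a-b+p[4])
W=np.array([r*np.cos(j[0]),r*np.sin(j[0]),zd]); tz=T[:,2]
# e = W + (0,0,L) + L*tz
d=e-W; A=tz+[0,0,1]; print('L',d@A/(A@A),'resid',d-A*(d@A/(A@A)))
E
```

```text
[ 0.41792091 -0.00047891  0.31384987] [[-0.214  0.866  0.453]
 [ 0.839 -0.075  0.539]
 [ 0.5    0.495 -0.71 ]] [-0.556 -0.146 -0.398  1.179  0.771  0.99 ] 19.0 0.016736327476113512
L 0.31537816562767057 resid [ 0.00655971 -0.00348488 -0.00376898]
```

drive_tool(rows=[{"dx": 0, "dy": 0, "dz": 0, "wx": -0.7, "wy": 0.7, "wz": 0, "hand": 5}, {"dx": 0, "dy": 0, "dz": 0, "wx": -1.5, "wy": 1.5, "wz": 0, "hand": 5}, {"dx": 0, "dy": 0, "dz": 0, "wx": -2.3, "wy": 2.3, "wz": 0, "hand": 5}, {"dx": 0, "dy": 0, "dz": 0, "wx": -3.1, "wy": 3.1, "wz": 0, "hand": 5}, {"dx": 0, "dy": 0, "dz": 0, "wx": -3.9, "wy": 3.9, "wz": 0, "hand": 5}, {"dx": 0, "dy": 0, "dz": 0, "wx": -4.7, "wy": 4.7, "wz": 0, "hand": 5}, {"dx": 0, "dy": 0, "dz": 0, "wx": -5.5, "wy": 5.5, "wz": 0, "hand": 5}, {"dx": 0, "dy": 0, "dz": 0, "wx": -6.4, "wy": 6.4, "wz": 0, "hand": 5}, {"dx": 0, "dy": 0, "dz": 0, "wx": -6.4, "wy": 6.4, "wz": 0, "hand": 5}, {"dx": 0, "dy": 0, "dz": 0, "wx": -6.4, "wy": 6.4, "wz": 0, "hand": 5}, {"dx": 0, "dy": 0, "dz": 0, "wx": -6.4, "wy": 6.4, "wz": 0, "hand": 5}, {"dx": 0, "dy": 0, "dz": 0, "wx": -6.4, "wy": 6.4, "wz": 0, "hand": 5}])

```text
clock: 20.2
eef_pos: [0.4204, -0.0003, 0.3142]
tool_rot: [0.478, 0.52, 0.707, -0.033]
ft_force: [-0.9, 1.2, -3.8]
grip_width: 0.0166
grasp_force: 59.6
```

```bash
cat > st.py <<'E'
from h import *
o=bot.get_obs(); e=o['eef_pos']; T=R.from_quat(o['tool_rot']).as_matrix(); print(e.round(4),T.round(3).tolist(),o['joint_pos'].round(3),o['clock'],o['grip_width'],o['ft_force'].round(1))
P=e+T@[0,0,-.010]; print('shaft',P.round(4)); d=np.array([.4955,.157,.179])-P; print('delta tool units',(T.T@d/.05).round(3))
E
python3 st.py
```

```text
[ 4.204e-01 -3.000e-04  3.142e-01] [[-0.541, 0.543, 0.642], [0.45, -0.458, 0.767], [0.71, 0.704, 0.003]] [-0.84   0.544 -0.593  2.026  1.428 -0.803] 20.2 0.016579067617695745 [-0.9  1.2 -3.8]
shaft [ 0.4139 -0.008   0.3142]
delta tool units [-1.316 -2.529  3.568]
```

drive_tool(rows=[{"dx": 0, "dy": 0, "dz": 0, "wx": 0.8, "wy": -0.8, "wz": 0, "hand": 5}, {"dx": 0, "dy": 0, "dz": 0, "wx": 1.7, "wy": -1.7, "wz": 0, "hand": 5}, {"dx": 0, "dy": 0, "dz": 0, "wx": 2.7, "wy": -2.7, "wz": 0, "hand": 5}, {"dx": 0, "dy": 0, "dz": 0, "wx": 3.7, "wy": -3.7, "wz": 0, "hand": 5}, {"dx": 0, "dy": 0, "dz": 0, "wx": 4.7, "wy": -4.7, "wz": 0, "hand": 5}, {"dx": 0, "dy": 0, "dz": 0, "wx": 5.6, "wy": -5.6, "wz": 0, "hand": 5}, {"dx": 0, "dy": 0, "dz": 0, "wx": 6.4, "wy": -6.4, "wz": 0, "hand": 5}, {"dx": 0, "dy": 0, "dz": 0, "wx": 6.4, "wy": -6.4, "wz": 0, "hand": 5}, {"dx": 0.06, "dy": -0.13, "dz": 0.5, "wx": 6.4, "wy": -6.4, "wz": 0, "hand": 5}, {"dx": 0.13, "dy": -0.26, "dz": 1.05, "wx": 6.4, "wy": -6.4, "wz": 0, "hand": 5}, {"dx": 0.2, "dy": -0.4, "dz": 1.6, "wx": 6.4, "wy": -6.4, "wz": 0, "hand": 5}, {"dx": 0.26, "dy": -0.54, "dz": 2.15, "wx": 6.4, "wy": -6.4, "wz": 0, "hand": 5}, {"dx": 0.33, "dy": -0.68, "dz": 2.7, "wx": 6.4, "wy": -6.4, "wz": 0, "hand": 5}, {"dx": 0.39, "dy": -0.81, "dz": 3.2, "wx": 6.4, "wy": -6.4, "wz": 0, "hand": 5}, {"dx": 0.39, "dy": -0.81, "dz": 3.2, "wx": 6.4, "wy": -6.4, "wz": 0, "hand": 5}, {"dx": 0.39, "dy": -0.81, "dz": 3.2, "wx": 6.4, "wy": -6.4, "wz": 0, "hand": 5}, {"dx": 0.39, "dy": -0.81, "dz": 3.2, "wx": 6.4, "wy": -6.4, "wz": 0, "hand": 5}])

```text
clock: 21.9
eef_pos: [0.4897, 0.1497, 0.302]
tool_rot: [0.625, 0.68, 0.382, -0.016]
ft_force: [0.3, 0.8, -2.7]
grip_width: 0.0167
grasp_force: 59.3
```

```bash
python3 st.py
```

```text
[0.4897 0.1497 0.302 ] [[-0.217, 0.863, 0.456], [0.839, -0.074, 0.539], [0.499, 0.5, -0.708]] [-0.06  -0.163 -0.481  0.715  0.601  1.597] 21.9 0.01668978967382428 [ 0.3  0.8 -2.7]
shaft [0.4852 0.1443 0.3091]
delta tool units [-1.13  -1.141  2.074]
```

drive_tool(rows=[{"dx": 0, "dy": 0, "dz": 0, "wx": -0.6, "wy": 0.6, "wz": 0, "hand": 5}, {"dx": 0, "dy": 0, "dz": 0, "wx": -1.2, "wy": 1.2, "wz": 0, "hand": 5}, {"dx": 0, "dy": 0, "dz": 0, "wx": -1.9, "wy": 1.9, "wz": 0, "hand": 5}, {"dx": 0, "dy": 0, "dz": 0, "wx": -2.6, "wy": 2.6, "wz": 0, "hand": 5}, {"dx": 0, "dy": 0, "dz": 0, "wx": -3.3, "wy": 3.3, "wz": 0, "hand": 5}, {"dx": 0, "dy": 0, "dz": 0, "wx": -4.0, "wy": 4.0, "wz": 0, "hand": 5}, {"dx": 0, "dy": 0, "dz": 0, "wx": -4.7, "wy": 4.7, "wz": 0, "hand": 5}, {"dx": 0, "dy": 0, "dz": 0, "wx": -5.4, "wy": 5.4, "wz": 0, "hand": 5}, {"dx": 0, "dy": 0, "dz": 0, "wx": -6.0, "wy": 6.0, "wz": 0, "hand": 5}, {"dx": 0, "dy": 0, "dz": 0, "wx": -6.38, "wy": 6.38, "wz": 0, "hand": 5}, {"dx": 0, "dy": 0, "dz": 0, "wx": -6.38, "wy": 6.38, "wz": 0, "hand": 5}, {"dx": 0, "dy": 0, "dz": 0, "wx": -6.38, "wy": 6.38, "wz": 0, "hand": 5}, {"dx": 0, "dy": 0, "dz": 0, "wx": -6.38, "wy": 6.38, "wz": 0, "hand": 5}])

```text
clock: 23.2
eef_pos: [0.514, 0.1407, 0.3082]
tool_rot: [0.478, 0.528, 0.701, -0.037]
ft_force: [0.2, 0.3, -3.2]
grip_width: 0.017
grasp_force: 59.7
```

```bash
python3 st.py
```

```text
[0.514  0.1407 0.3082] [[-0.541, 0.556, 0.631], [0.453, -0.439, 0.776], [0.708, 0.706, -0.014]] [-0.321  0.352 -1.086 -1.398  1.208  2.32 ] 23.2 0.016974598122694248 [ 0.2  0.3 -3.2]
shaft [0.5077 0.133  0.3084]
delta tool units [-1.484 -2.172  0.257]
```

drive_tool(rows=[{"dx": 0, "dy": 0, "dz": 0, "wx": 0.6, "wy": 0.6, "wz": 0, "hand": 5}, {"dx": 0, "dy": 0, "dz": 0, "wx": 1.2, "wy": 1.2, "wz": 0, "hand": 5}, {"dx": 0, "dy": 0, "dz": 0, "wx": 1.7, "wy": 1.7, "wz": 0, "hand": 5}, {"dx": 0, "dy": 0, "dz": 0, "wx": 1.7, "wy": 1.7, "wz": 0, "hand": 5}, {"dx": 0, "dy": 0, "dz": 0, "wx": 1.7, "wy": 1.7, "wz": 0, "hand": 5}, {"dx": 0, "dy": 0, "dz": 0, "wx": 1.7, "wy": 1.7, "wz": 0, "hand": 5}])

```text
clock: 23.8
eef_pos: [0.5142, 0.1473, 0.3096]
tool_rot: [0.421, 0.574, 0.694, -0.109]
ft_force: [0.1, 0.8, -2.9]
grip_width: 0.0165
grasp_force: 60.0
```

```bash
sed -i 's/\.4955,\.157/.498,.157/' st.py; echo "print('az,el',np.degrees([np.arctan2(T[1,2],T[0,2]),np.arcsin(T[2,2])]))" >> st.py; python3 st.py
```

```text
[0.5142 0.1473 0.3096] [[-0.621, 0.634, 0.46], [0.333, -0.317, 0.888], [0.709, 0.705, -0.014]] [-0.347  0.372 -0.929 -1.192  1.439  2.251] 23.8 0.016489155351450107 [ 0.1  0.8 -2.9]
shaft [0.5096 0.1384 0.3097]
delta tool units [-1.586 -2.108  0.26 ]
az,el [62.62886788 -0.81961906]
```

drive_tool(rows=[{"dx": -0.2, "dy": -0.27, "dz": 0.1, "wx": -0.19, "wy": 0.03, "wz": 0, "hand": 5}, {"dx": -0.5, "dy": -0.67, "dz": 0.26, "wx": -0.19, "wy": 0.03, "wz": 0, "hand": 5}, {"dx": -0.9, "dy": -1.2, "dz": 0.26, "wx": -0.19, "wy": 0.03, "wz": 0, "hand": 5}, {"dx": -1.3, "dy": -1.73, "dz": 0.26, "wx": -0.19, "wy": 0.03, "wz": 0, "hand": 5}, {"dx": -1.59, "dy": -2.11, "dz": 0.26, "wx": -0.19, "wy": 0.03, "wz": 0, "hand": 5}, {"dx": -1.59, "dy": -2.11, "dz": 0.26, "wx": -0.19, "wy": 0.03, "wz": 0, "hand": 5}, {"dx": -1.59, "dy": -2.11, "dz": 0.26, "wx": -0.19, "wy": 0.03, "wz": 0, "hand": 5}, {"dx": -1.59, "dy": -2.11, "dz": 0.26, "wx": -0.19, "wy": 0.03, "wz": 0, "hand": 5}])

```text
clock: 24.6
eef_pos: [0.5037, 0.1656, 0.1798]
tool_rot: [0.42, 0.569, 0.699, -0.105]
ft_force: [0.4, -0.3, -2.8]
grip_width: 0.0166
grasp_force: 59.9
```

```bash
python3 st.py
```

```text
[0.5037 0.1656 0.1798] [[-0.624, 0.625, 0.469], [0.331, -0.331, 0.883], [0.707, 0.707, -0.0]] [-0.309  0.876 -0.993 -1.866  1.393  2.355] 24.6 0.016591679189473345 [ 0.4 -0.3 -2.8]
shaft [0.499  0.1568 0.1798]
delta tool units [ 0.002 -0.026 -0.005]
az,el [ 6.20579973e+01 -2.03986227e-02]
```

```bash

python3 - <<'E'
import sys; sys.argv=['','m']
from pose3 import *
C,v=views(); p0=[.6176,.165,.270,.065,0,0]
x,f=fit6([q[1:] for q in v if q[0]=='scene'],p0); print('lamp',x.round(4),f)
for n in ['scene','side']:
    for q in bot.look_for(n,'pin_red')[:1]: print(n,round(q['score'],2),np.round(q['extent']),proj(C[n],np.array([.499,.157,.1798])))
a=cv2.imread('pics/m_side.png')[100:440,200:480];b=cv2.imread('pics/m_scene.png')[140:400,220:460]
cv2.imwrite('pics/m_k.png',np.clip(np.hstack([cv2.resize(a,(400,486)),cv2.resize(b,(400,486))]).astype(int)*1.4,0,255).astype(np.uint8))
E
```

```text
scene 0.82 [297. 277.  46.  84.]
side 0.86 [331. 205.  37.  76.]
wrist 0.59 [486. 335. 263. 258.]
lamp [0.6182 0.1626 0.27   0.0628 0.0305 0.0162] 0.08417713642120361
scene 0.67 [387. 416.  32.  68.] [[339.92366533 267.50024583]]
side 0.15 [374. 388. 163. 143.] [[287.81172469 225.40821031]]
```

View pics/m_k.png

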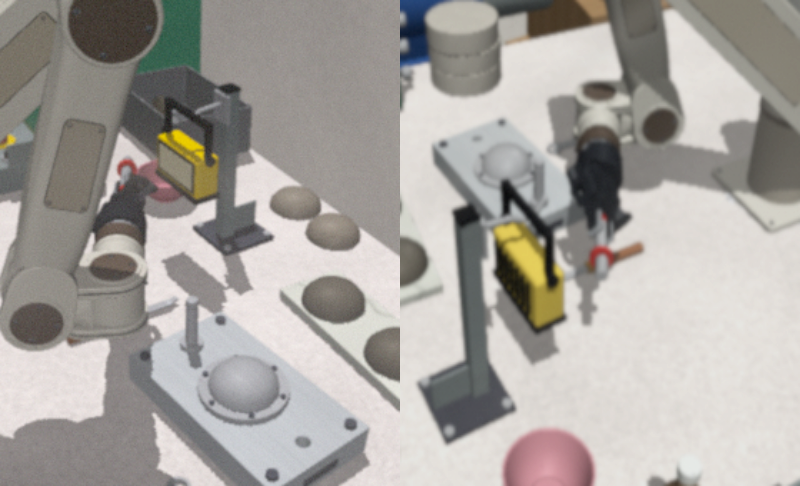

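The picture shows the lamp hanging on the hook with its lit face to the robot. The red pin is held level in front of it, and the plain pin is still in the die.

```bash
python3 -c "
from workcell import bot
o=bot.get_obs(); print(abs(o['joint_vel']).max(),o['eef_pos'],o['grasp_force']); print(bot.job_done())"
```

```text
0.012369425755630947 [0.5035801  0.16564143 0.17903047] 59.879208505153656
the job is handed in; nothing more can be done
None
```

I've handed the job in: the work light hangs freely on the hook, lit face to the robot, and the arm is holding the red pin level about 10 cm in front of it; a first failed grip slid the lamp about 6 cm on the bench before I re-gripped and hung it.

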